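Seat a capped vial in a block heater with spring tongs

ROBOT

A 6-joint arm with a two-finger parallel gripper is mounted at the origin on the work surface. World frame = base frame: x ahead of the robot, y to its left, z up, the work surface at z = 0. Lengths are in m, angles in rad, forces in N, time in s.
With the tool pointing down it reaches from about 0.275 to 0.725 m from the base axis. Payload 15.9 kg.
Tool frame: the origin (TCP) lies midway between the tips of the shut fingers; the grasp point (between the pads) lies 19 mm behind it; z points along the fingers, y is the line along which they close (so a half turn about z gives the same grasp; the last joint's range is limited). The gripper opens to 85 mm and grips with 20 to 120 N. Pads are 22 mm wide; open, the fingers measure 114 mm over their backs; the gripper's body (76 mm by 85 mm) begins 54 mm behind the grasp point. The pads swing forward as they close: fully open they stand 13 mm farther back than shut.
Start: joints at [-1.122, 0.213, -0.034, 1.323, 0, 1.571], TCP at [0.217, -0.45, 0.231] pointing down, gripper open.
Joint ranges: [-2.98, 2.98], [-0.74, 1.72], [-1.14, 1.35], [-2.1, 2.04], [-1.57, 1.44], [-3.14, 3.14]. Speed limits (rad/s): [1.89, 1.89, 2.39, 2.57, 3.14, 3.14].

INTERFACE

Orientations are given as a rotation vector (axis times angle).
In Python, from bench import manip gives the robot as it stands.
- The arm moves only by the tool drive_tool, never from a script. Its argument "moves" is text: rows parted by semicolons, each of 5 numbers parted by spaces: the shift along the tool's x, y, z in m, then the turn about the tool's z in rad, then the opening, from -1 (shut) to 1 (fully open), so that 0 is half open. A call has exactly 5 rows; each row is the pose to reach, as a shift and turn from the pose commanded when the call began, along the tool's axes at that moment; what a row does not reach only later rows make up. A row lasts 1/8 s, in which the tool goes at most 62.5 mm and 10.7 degrees, less where a joint would pass 70% of its speed; a pose out of reach is approached as far as the arm can. A call with a gripper value outside its range is refused whole. The fingers move at their own pace and stop on an object; the grip force is fixed at half the most. Time passes only in rows, so rows that repeat a pose let the fingers close, or fill a call up. It gives the time, the measured TCP pose, the force, the opening and the grip force at its end, in the units of the state.
- manip.state(): the state, without advancing time (a new reading comes with each control period).
- manip.camera(name): name is "side" or "top"; returns the picture (480x640x3 uint8, red, green, blue); there is no depth.
- manip.camera_info(name): a dict with "intrinsics" (3x3 intrinsics, pixels), "R" (3x3) and "t" (3): a world point X has camera coordinates R X + t. Camera axes: x right, y down, z forward; pixel columns grow to the right and rows downward; lengths in m; the calibration is good to about 2 mm. A picture is of the moment at which its call begins. camera_info takes no time and is no camera call.
- manip.job_done(): hands the job in; it is judged then, once.
The state is a dict: "clock": time; "qpos": joint angles; "joint_velocities": joint speeds; "joint_efforts": joint torques, N m; "position": TCP position; "eef_rot": TCP orientation; "contact_force": force on the tool from outside, world axes, zero at the start; "moment": the same for the moment, N m; "gripper_width": opening from 0.0 (shut) to 1.0 (fully open); "grasp_force": force on a finger pad.
Only numpy, scipy, OpenCV 4.12 (cv2) and the standard library are available. Lean on these libraries where they do the work, as an engineer would, in place of code of your own. Each camera call takes 0.05 s, during which the arm holds its last target. There are 200 camera calls.

TASK

Take the spring tongs out of their stand, squeeze them shut on the cap of the tall vial in the rack and lift it out, then push it gently but firmly down into the well of the block heater until you feel it bottom out on the hidden stop. Let go of it there and put the tongs back upright in their stand. Touch the vial only with the tongs, do not crush it, and leave the short vials, the flask and the jar alone.

Things in the scene. Friction and masses are not known exactly. Their poses are not given: they have to be found in the camera images.
- tongs_grip (a point): Steel spring tongs, 124 mm tall, 80 g, upright, jaws down. Point midway between the two black finger rests (18 mm wide along x, 28 mm high), 75 mm above the jaws' lower ends, 49 mm below the top. z up, y = closing direction. Sprung open to 36 mm over the rests, preload 6 N per side; 12 N at 29 mm, where the jaws meet the vial's cap. At 33 to 34 mm still held, lips clear of the cap by 3 mm per side; past 36 mm they drop.
- tongs_jaws (a point): Point midway between the jaws, 6 mm above their lower ends, 69 mm below the grip point. Jaws: inward Vs 12 mm high that centre the cap; open 36 mm apart, 48 mm (y) by 21 mm (x) over all. A lip 12.5 mm above each jaw's lower end reaches 3 mm over the cap's top when shut, to push the vial down. Squeeze beyond the spring's 12 N reaches the cap at 0.39 of its value.
- vial_center (a point): The tall vial, tallest of three: upright amber glass, 65 mm high, 16 mm wide, foot tapered, black cap; 20 to 42 g, in a hole of the rack with its foot 10 mm above the bench. Point on its axis half-way up, 32.5 mm above the foot. Breaks if a jaw bears on it with over 25 N or if it is pressed on the stop with over 25 N.
- vial_cap (a point): Centre of the tall vial's cap, 18 mm wide and 14 mm high, 58 mm above the foot. Grip it with the tongs' jaw point about 2 mm above this point (lips then 1.5 mm above the cap).
- rack: White plastic rack, 60 x 175 x 46 mm, fixed; origin at the centre of its underside, z up. Three holes 19 mm wide and 36 mm deep in a row along its y axis, at y = -55, 0 and +55 mm.
- well_mouth (a point): Mouth centre of the well (18 mm wide, 2 mm chamfer) in the aluminium block (60 x 60 mm, top 105 mm above the bench). z up. A sprung ball in the wall 10 mm down drags on the vial with 3 to 8 N: it does not drop in by itself. The stop below lies 20 to 44 mm under the mouth, differs each time and can only be felt, as a hard rise of force above the drag. Home: foot on the stop.
- heater: Block heater, fixed: grey housing 180 x 150 x 50 mm with the aluminium block on it. Origin at bench level on the well's axis; housing from x = -60 to 120 mm; the ball is on the well's +x side.
- stand: Steel stand of the tongs, fixed; origin at the centre of its underside, z up. Open pocket, 28 mm along x by 54 mm along y inside, walls 4 mm thick and 35 mm high over the bench, floor 4 mm above the bench; base plate 70 x 90 mm. The tongs stand in it with their y along its y.
- spare0_center (a point): Short vial with a flat grey stopper, 51 mm high, 21 mm wide at the top, in another hole of the rack; point on its axis half-way up. To be left alone.
- spare1_center (a point): The second short vial, alike. To be left alone.
- flask_center (a point): Conical glass flask, 80 mm wide and 120 mm high, beyond the work; point on its axis half-way up. To be left alone.
- jar_center (a point): White plastic jar, 64 mm wide and 100 mm high, beyond the work; point on its axis half-way up. To be left alone.

How it is judged:
By the outcome, as a careful person would: the job done as asked, in the order asked, and still so for the second after the job is handed in, with the robot touching nothing.
It also fails if it takes over 61 s, if anything falls off the work surface, if the arm or the gripper's body presses on something with over 40 N, if the wrist force passes 120 N, or if a joint passes its speed limit or range.

## Working session

There is one attempt and no reset: what is moved stays moved. The work goes in short steps, Python scripts to look and compute and a tool call to move; the robot and the scene stay as the last step left them, time stands still between calls to the robot, and variables do not carry over. Pictures are saved under pics/ and viewed, at most 10 in all, crops included, and the job is handed in when it is done.

Besides the shell and the picture viewer there is one more tool, called after "Emit:" in YAML: its name, and indented under it one key for each argument. drive_tool: Moves the arm, as the interface text tells. Its arguments: {"type":"object","properties":{"moves":{"type":"string"}},"required":["moves"]}

```bash
mkdir -p pics; ls
python3 - <<'E'
from bench import manip
import cv2
for n in("side","top"):
    i=manip.camera_info(n);print(n,i["intrinsics"],i["R"],i["t"])
    cv2.imwrite(f"pics/{n}0.png",manip.camera(n)[:,:,::-1])
print(manip.state())
E
```

```text
pics
side [[532.4647791    0.         311.81975449]
 [  0.         532.4647791  235.65752157]
 [  0.           0.           1.        ]] [[-0.99615246 -0.08632416 -0.0151134 ]
 [-0.04849033  0.68657119 -0.72544379]
 [ 0.07299975 -0.72191976 -0.68811546]] [0.60858019 0.10532687 0.8372251 ]
top [[529.46723549   0.         319.38322706]
 [  0.         529.46723549 245.94392881]
 [  0.           0.           1.        ]] [[-0.01177349 -0.99992984 -0.0013059 ]
 [-0.97783929  0.01178638 -0.20902488]
 [ 0.20902561 -0.00118399 -0.97790945]] [-0.01534243  0.62920703  0.9415687 ]
{'clock': 0.1, 'qpos': array([-1.12196481e+00,  2.13337935e-01, -3.49766965e-02,  1.32348141e+00,
       -4.77039259e-05,  1.57076994e+00]), 'joint_velocities': array([-1.01326837e-03,  5.75468519e-05,  9.20928097e-04,  1.96425372e-04,
       -2.37167137e-04,  1.56770214e-03]), 'joint_efforts': array([ 1.86716890e-03, -6.87247109e+01,  4.87809741e+01,  1.21940993e-02,
        1.47978722e-04, -3.77243214e-05]), 'position': array([ 0.21681599, -0.45022024,  0.23085795]), 'eef_rot': array([-3.06186587e+00, -6.98945889e-01,  4.22363536e-04]), 'contact_force': array([ 0.56365467,  0.42667897, -0.46026219]), 'moment': array([-0.00911436,  0.00927821,  0.00143328]), 'grasp_force': 0.0, 'gripper_width': 0.9995210110842637}
```

View pics/side0.png

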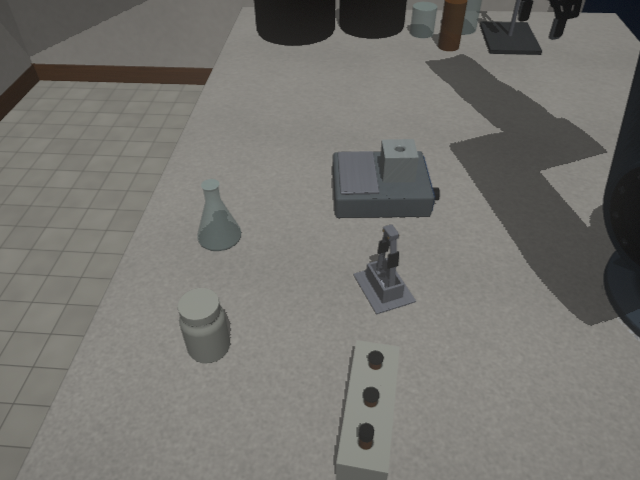

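View pics/top0.png

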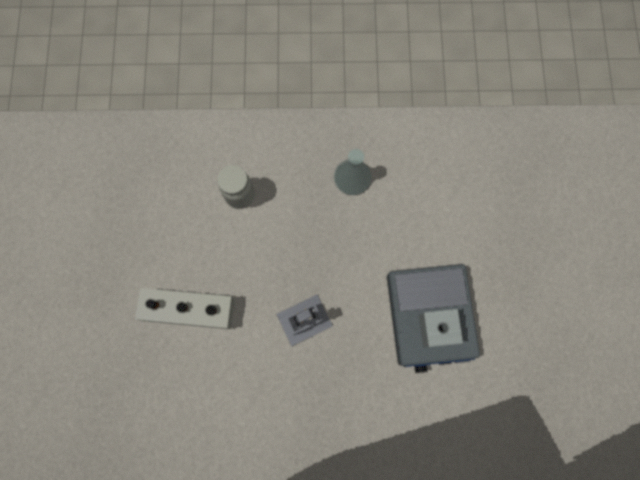

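The side view shows the rack with three vials at (375,358), (371,396) and (366,432), the last being the tallest. The tongs are at (388,262) and the block at (400,148). In the top view the vials are at x≈152, 182 and 211, the tongs at (307,318) and the well at (443,327). Next I'll take enlarged crops.

```bash
cat > h.py <<'E'
import numpy as np, cv2
from bench import manip
I={n:manip.camera_info(n) for n in("side","top")}
def ray(n,p):
    i=I[n];R=np.array(i["R"]);t=np.array(i["t"])
    return -R.T@t, R.T@np.linalg.inv(i["intrinsics"])@[p[0],p[1],1]
def plane(n,p,z):
    c,d=ray(n,p); return c+d*(z-c[2])/d[2]
def tri(ps,pt):
    c1,d1=ray("side",ps);c2,d2=ray("top",pt)
    s=np.linalg.lstsq(np.c_[d1,-d2],c2-c1,rcond=None)[0]
    a,b=c1+s[0]*d1,c2+s[1]*d2
    return (a+b)/2,np.linalg.norm(a-b)
def proj(n,X):
    i=I[n];q=np.array(i["intrinsics"])@(np.array(i["R"])@X+i["t"]);return q[:2]/q[2]
E
python3 - <<'E'
import cv2,numpy as np
s=cv2.imread("pics/side0.png");t=cv2.imread("pics/top0.png")
def c(im,x,y,w,h,k): return cv2.resize(im[y:y+h,x:x+w],None,fx=k,fy=k,interpolation=cv2.INTER_CUBIC)
# side: tongs(345,220,80x100) ; rack caps (330,340,80x100); block(370,130,80x... ) ; top
a=np.hstack([c(s,345,220,80,100,3),c(s,330,340,80,100,3),c(s,365,135,80,100,3)])
b=np.hstack([c(t,270,285,80,100,3),c(t,135,270,80,100,3),c(t,405,280,80,100,3)])
cv2.imwrite("pics/crops0.png",np.clip(np.vstack([a,b])*1.3,0,255).astype(np.uint8))
E
```

```text
(no output)
```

View pics/crops0.png

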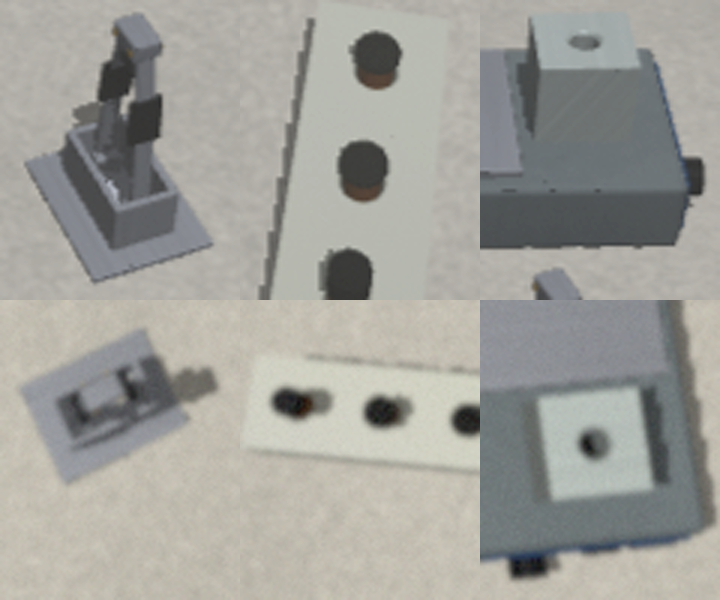

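Run:
```python
from h import *
im={n:cv2.imread(f"pics/{n}0.png") for n in I}
def blobs(n,mask,roi,amin):
    x,y,w,h=roi;m=np.zeros_like(mask);m[y:y+h,x:x+w]=mask[y:y+h,x:x+w]
    c=[k for k in cv2.findContours(m,cv2.RETR_EXTERNAL,cv2.CHAIN_APPROX_NONE)[0] if cv2.contourArea(k)>=amin]
    return sorted(c,key=lambda k:-cv2.contourArea(k))
f=lambda c:np.round(cv2.minAreaRect(c)[0],1)
t=im["top"];s=im["side"]
g=t.max(2)
print("px samples", t[318,285],t[300,260],t[345,435],t[355,450],t[300,430],t[310,170])
print("caps top",[(f(c),cv2.boundingRect(c),cv2.contourArea(c)) for c in blobs("top",(g<60).astype(np.uint8),(135,285,100,45),10)])
gs=s.max(2)
print("caps side",[(f(c),cv2.boundingRect(c),cv2.contourArea(c)) for c in blobs("side",(gs<70).astype(np.uint8),(335,345,65,125),10)])
print("rests side",[(f(c),cv2.boundingRect(c),cv2.contourArea(c)) for c in blobs("side",(gs<60).astype(np.uint8),(345,220,80,90),10)])
print("rests top",[(f(c),cv2.boundingRect(c),cv2.contourArea(c)) for c in blobs("top",(g<65).astype(np.uint8),(270,290,65,60),5)])
# stand plate: bluish (B>=R)
m=((t[:,:,0].astype(int)-t[:,:,2]>-3)).astype(np.uint8)
c=blobs("top",m,(268,285,70,70),100)[0]; r=cv2.minAreaRect(c);print("plate",r)
P=np.array([plane("top",p,0.004)[:2] for p in cv2.boxPoints(r)]);print(P.round(4),P.mean(0),[np.linalg.norm(P[i]-P[i-1]) for i in range(4)])
# rack
# block top bright neutral
m=(t.min(2)>140).astype(np.uint8)
for c in blobs("top",m,(415,300,60,55),300)[:1]:
    r=cv2.minAreaRect(c);print("block",r);P=np.array([plane("top",p,0.105)[:2] for p in cv2.boxPoints(r)]);print(P.round(4),P.mean(0),[np.linalg.norm(P[i]-P[i-1]) for i in range(4)])
print("well top",[(f(c),cv2.boundingRect(c)) for c in blobs("top",(g<110).astype(np.uint8),(434,318,18,18),10)])
m=(t.min(2)>150).astype(np.uint8)
c=blobs("top",m,(125,280,115,58),1000)
if c:
    r=cv2.minAreaRect(c[0]);print("rack",r);P=np.array([plane("top",p,0.046)[:2] for p in cv2.boxPoints(r)]);print(P.round(4),P.mean(0),[np.linalg.norm(P[i]-P[i-1]) for i in range(4)])
```

```text
px samples [123 117 116] [142 152 156] [128 131 124] [93 92 85] [114 110 106] [150 160 159]
caps top [(array([152.3, 304.1]), (147, 300, 12, 9), 62.5), (array([182., 307.]), (177, 303, 11, 9), 60.0), (array([211. , 309.5]), (206, 306, 11, 8), 57.0)]
caps side [(array([365.5, 435.5]), (358, 423, 16, 26), 303.5), (array([370.5, 396.5]), (363, 387, 16, 20), 227.5), (array([375.5, 359.5]), (368, 351, 16, 18), 196.0)]
rests side [(array([389.2, 264.1]), (380, 252, 19, 27), 192.5), (array([384.2, 244.1]), (378, 232, 12, 25), 132.5), (array([374.2, 282.9]), (367, 268, 16, 31), 108.0)]
rests top [(array([313.2, 313.8]), (309, 308, 11, 12), 37.5), (array([294.9, 321.6]), (292, 316, 9, 11), 32.5)]
plate ((304.0, 319.5), (35.7770881652832, 46.0629997253418), 63.43495178222656)
[[ 0.5066  0.0654]
 [ 0.5464 -0.0163]
 [ 0.483  -0.047 ]
 [ 0.4443  0.0339]] [0.49508839 0.00901073] [np.float64(0.06986562572005992), np.float64(0.09079886044801838), np.float64(0.07041461796514464), np.float64(0.08966835097174639)]
well top [(array([442.5, 328. ]), (438, 323, 10, 11))]
```

```bash
cat >> h.py <<'E'
from scipy.spatial.transform import Rotation as Ro
def delta(X):
    s=manip.state();R=Ro.from_rotvec(s["eef_rot"])
    print("delta tool",(R.inv().apply(np.array(X)-s["position"])).round(4),"toolx yaw",np.arctan2(*R.as_matrix()[[1,0],0]).round(4),"pos",s["position"].round(4))
E
python3 - <<'E'
from h import *
t=cv2.imread("pics/top0.png");s=cv2.imread("pics/side0.png")
print("cams",ray("side",(0,0))[0],ray("top",(0,0))[0])
def big(m,x,y,w,h):
    k=np.zeros_like(m);k[y:y+h,x:x+w]=m[y:y+h,x:x+w]
    k=cv2.morphologyEx(k,cv2.MORPH_OPEN,np.ones((3,3)))
    return max(cv2.findContours(k,cv2.RETR_EXTERNAL,cv2.CHAIN_APPROX_NONE)[0],key=cv2.contourArea)
ti=cv2.GaussianBlur(t,(3,3),0).astype(int)
for nm,m,roi,z in [("rack",(ti[:,:,2]-ti[:,:,0]<13)&(ti.min(2)>110),(125,280,115,58),.046),("block",ti.max(2)>145,(415,298,60,55),.105)]:
    c=big(m.astype(np.uint8),*roi);r=cv2.minAreaRect(c);P=np.array([plane("top",p,z)[:2] for p in cv2.boxPoints(r)])
    print(nm,r,P.round(4).tolist(),P.mean(0),[np.linalg.norm(P[i]-P[i-1]).round(4) for i in range(4)])
print("well",plane("top",(442.5,328),.105))
for p in [(152.3,304.1),(182,307),(211,309.5)]: print("cap",plane("top",p,.07))
# side: cap top ellipse centre: rows top y0+~6
for p in [(365.5,430),(370.5,394),(375.5,357)]: print("cap side",plane("side",p,.073))
print("rests mid top",plane("top",((313.2+294.9)/2,(313.8+321.6)/2),.085), "side",plane("side",((389.2+384.2)/2+.5,(264.6+244.1)/2),.079))
delta((0.495,0.009,0.2))
E
```

```text
cams [0.55022876 0.58463013 0.66171398] [ 0.41827075 -0.02164262  1.05226882]
rack ((183.36398315429688, 306.24188232421875), (96.53365325927734, 39.67290496826172), 5.389311790466309) [[0.4919, 0.3297], [0.567, 0.3271], [0.5473, 0.1425], [0.4728, 0.1479]] [0.51976168 0.23681046] [np.float64(0.1828), np.float64(0.0751), np.float64(0.1856), np.float64(0.0747)]
block ((442.29412841796875, 327.216064453125), (29.916893005371094, 28.732444763183594), 83.41805267333984) [[0.4946, -0.2117], [0.4998, -0.2628], [0.4476, -0.2655], [0.4425, -0.2149]] [ 0.47111414 -0.23870645] [np.float64(0.0522), np.float64(0.0514), np.float64(0.0523), np.float64(0.0508)]
well [ 0.46958354 -0.23898097  0.105     ]
cap [0.52169203 0.28827602 0.07      ]
cap [0.51566656 0.2329589  0.07      ]
cap [0.51040919 0.17909419 0.07      ]
cap side [0.52239405 0.28853053 0.073     ]
cap side [0.51694063 0.24183237 0.073     ]
cap side [0.51086449 0.18828547 0.073     ]
rests mid top [0.49214239 0.00659204 0.085     ] side [0.4934602  0.00654392 0.079     ]
delta tool [ 0.4499 -0.293   0.0311] toolx yaw 0.4489 pos [ 0.2168 -0.4502  0.2309]
```

Emit:
drive_tool:
  moves: "0.05 -0.033 0 0 1; 0.1 -0.065 0 0 1; 0.15 -0.098 0 0 1; 0.2 -0.13 0 0 1; 0.25 -0.163 0 0 1"

```text
clock: 0.72
position: [0.372, -0.1934, 0.2312]
eef_rot: [3.063, 0.699, 0.0]
contact_force: [1.6, -1.2, -0.6]
gripper_width: 1.001
grasp_force: 0.0
```

Emit:
drive_tool:
  moves: "0.05 -0.033 0.01 0 1; 0.1 -0.065 0.02 0 1; 0.15 -0.098 0.03 0 1; 0.185 -0.121 0.031 0 1; 0.197 -0.129 0.031 0 1"

```text
clock: 1.35
position: [0.4934, 0.0085, 0.1997]
eef_rot: [-3.062, -0.703, 0.002]
contact_force: [-0.5, -0.8, -0.1]
gripper_width: 1.0
grasp_force: 0.0
```

Run:
```python
from h import *
import h
for n in I: cv2.imwrite(f"pics/{n}1.png",manip.camera(n)[:,:,::-1])
delta((0.493,0.007,0.061)); print(manip.state()["qpos"])
# refine: side-view rests with pic0, edges
s=cv2.imread("pics/side1.png")[200:330,330:430];t=cv2.imread("pics/top1.png")[255:385,255:355]
cv2.imwrite("pics/c1.png",np.hstack([cv2.resize(k,None,fx=4,fy=4) for k in (s,t)]))
```

```text
delta tool [-0.0002  0.0003  0.1389] toolx yaw 0.4504 pos [0.4932 0.0074 0.1999]
[ 1.49925533e-02  2.07475762e-01 -1.20539633e-01  1.24352653e+00
  1.78471620e-05  2.70613867e+00]
```

View pics/c1.png

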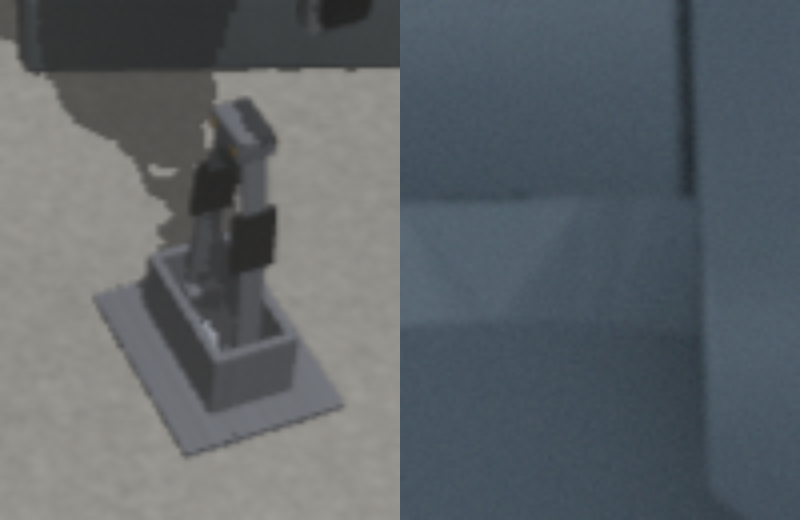

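The side crop shows the tongs upright in the stand, untouched under the gripper; the arm blocks the top view. Descending.

Emit:
drive_tool:
  moves: "0 0 0.03 0 1; 0 0 0.07 0 1; 0 0 0.11 0 1; 0 0 0.13 0 1; 0 0 0.139 0 1"

```text
clock: 2.08
position: [0.492, 0.0054, 0.0605]
eef_rot: [-3.063, -0.697, 0.002]
contact_force: [0.6, 0.5, 0.3]
gripper_width: 0.998
grasp_force: 0.0
```

Emit:
drive_tool:
  moves: "0 0 0 0 0.4; 0 0 0 0 0.1; 0 0 0 0 -0.05; 0 0 0 0 -0.15; 0 0 0 0 -0.2"

```text
clock: 2.7
position: [0.4935, 0.0068, 0.0619]
eef_rot: [-3.063, -0.699, -0.002]
contact_force: [-0.4, 1.8, 7.4]
gripper_width: 0.404
grasp_force: 10.2
```

Emit:
drive_tool:
  moves: "0 0 0 0 -0.21; 0 0 0 0 -0.21; 0 0 0 0 -0.21; 0 0 -0.003 0 -0.21; 0 0 -0.006 0 -0.21"

```text
clock: 3.32
position: [0.4929, 0.0065, 0.0675]
eef_rot: [3.063, 0.699, -0.0]
contact_force: [0.3, 0.2, -0.9]
gripper_width: 0.396
grasp_force: 7.1
```

Run:
```python
from h import *
s=manip.camera("side")[:,:,::-1]
cv2.imwrite("pics/c2.png",cv2.resize(s[150:330,300:480],None,fx=3,fy=3))
delta((0.493,0.007,0.2)); print(manip.state())
```

```text
delta tool [ 1.000e-04 -4.000e-04 -1.322e-01] toolx yaw 0.4488 pos [0.4931 0.0065 0.0678]
{'clock': 3.375, 'qpos': array([ 1.33172549e-02,  2.92886478e-01, -3.58889498e-01,  9.18758005e-01,
       -9.24375582e-05,  2.70607485e+00]), 'joint_velocities': array([-0.00274027,  0.00251491, -0.00207122, -0.01163108,  0.00128851,
        0.00049744]), 'joint_efforts': array([ 1.93151127e-02, -6.85101700e+01,  4.19884193e+01, -2.89132325e-01,
       -1.36314760e-03, -4.17251549e-04]), 'position': array([0.49310882, 0.00653807, 0.06779846]), 'eef_rot': array([3.06267202e+00, 6.99093056e-01, 3.72503291e-04]), 'contact_force': array([ 0.11170379,  0.18056753, -0.19722741]), 'moment': array([ 0.0028014 , -0.04887554, -0.01086416]), 'grasp_force': 7.057895719476619, 'gripper_width': 0.39416991879756935}
```

View pics/c2.png

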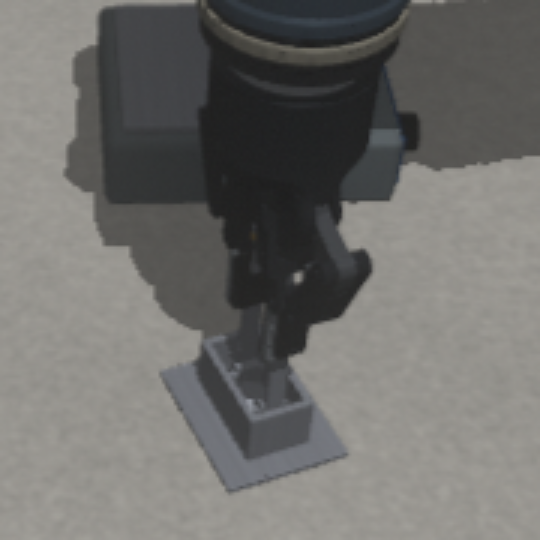

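Emit:
drive_tool:
  moves: "0 0 -0.015 0 -0.21; 0 0 -0.04 0 -0.21; 0 0 -0.075 0 -0.21; 0 0 -0.11 0 -0.21; 0 0 -0.133 0 -0.21"

```text
clock: 4.0
position: [0.4933, 0.0065, 0.203]
eef_rot: [3.062, 0.699, 0.003]
contact_force: [-0.7, 0.0, -0.6]
gripper_width: 0.399
grasp_force: 7.1
```

Run:
```python
from h import *
s=manip.camera("side")[:,:,::-1];t=manip.camera("top")[:,:,::-1]
cv2.imwrite("pics/s3.png",s);cv2.imwrite("pics/c3.png",cv2.resize(s[60:260,320:470],None,fx=4,fy=3))
st=manip.state();print(st["position"],st["contact_force"],st["gripper_width"],st["grasp_force"])
print("pred jaw end px",proj("side",st["position"]+[0,0,-.0575]))
```

```text
[0.4942002  0.00653777 0.20348129] [ 0.25290575 -0.02034053 -0.7853684 ] 0.3973831714574486 7.061314652460169
pred jaw end px [390.5050199  221.75918649]
```

View pics/c3.png

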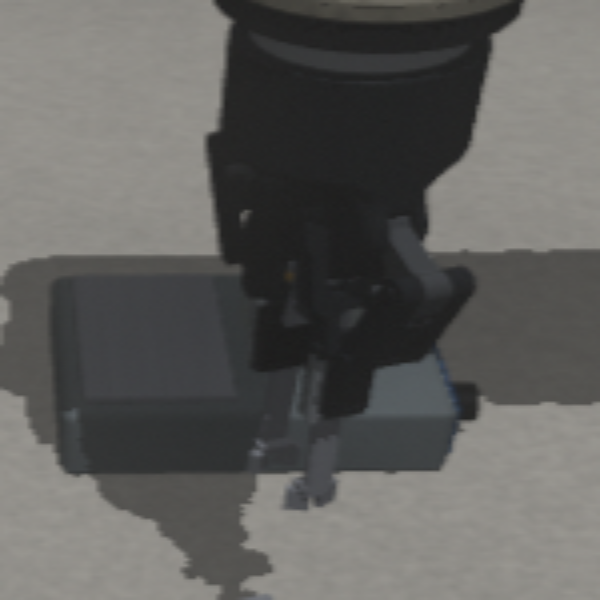

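Emit:
drive_tool:
  moves: "0.017 -0.028 0 -0.06 -0.21; 0.04 -0.066 0 -0.15 -0.21; 0.065 -0.106 0 -0.23 -0.21; 0.09 -0.147 0 -0.32 -0.21; 0.113 -0.186 0 -0.4 -0.21"

```text
clock: 4.72
position: [0.5137, 0.2247, 0.2]
eef_rot: [2.861, 1.298, -0.001]
contact_force: [0.5, -0.2, -0.5]
gripper_width: 0.399
grasp_force: 7.1
```

Run:
```python
from h import *
delta((0.522,0.288,0.155)); print(manip.state()["qpos"])
```

```text
delta tool [ 0.0531 -0.0355  0.045 ] toolx yaw 0.8517 pos [0.5137 0.2247 0.2   ]
[ 4.12286599e-01  3.46398329e-01  6.53093633e-02  1.29031180e+00
 -3.87663909e-05  2.70213535e+00]
```

Emit:
drive_tool:
  moves: "0.022 -0.015 0.01 -0.04 -0.21; 0.04 -0.027 0.025 -0.08 -0.21; 0.05 -0.033 0.038 -0.09 -0.21; 0.053 -0.0355 0.045 -0.09 -0.21; 0.053 -0.0355 0.045 -0.09 -0.21"

```text
clock: 5.35
position: [0.5222, 0.2857, 0.1548]
eef_rot: [2.802, 1.42, -0.002]
contact_force: [0.3, -0.0, -0.3]
gripper_width: 0.397
grasp_force: 7.1
```

Run:
```python
from h import *
s=manip.camera("side")[:,:,::-1];t=manip.camera("top")[:,:,::-1]
cv2.imwrite("pics/s4.png",s);cv2.imwrite("pics/c4.png",cv2.resize(s[330:480,310:430],None,fx=5,fy=4,interpolation=cv2.INTER_CUBIC))
st=manip.state();p=st["position"];print(p,st["contact_force"],st["gripper_width"],st["grasp_force"])
for q in ([0,0,-.0575],[0,0,-.0515]): print(proj("side",p+q))
yv=Ro.from_rotvec(st["eef_rot"]).as_matrix()[:,1]
for k in(.018,-.018,.024,-.024): print(k,proj("side",p+[0,0,-.0575]+k*yv))
delta((0.522,0.288,0.1215));
```

```text
[0.52266849 0.28578089 0.15576473] [-0.64203837 -0.098787   -0.07705535] 0.39304842405875456 7.059900006493081
[366.50275453 417.06065056]
[366.79988902 414.43446251]
0.018 [353.90578952 407.46503442]
-0.018 [379.47134473 426.9393486 ]
0.024 [349.78663678 404.32730969]
-0.024 [383.87964791 430.29733087]
delta tool [ 0.0014 -0.0019  0.0343] toolx yaw 0.9378 pos [0.5227 0.2858 0.1558]
```

View pics/c4.png

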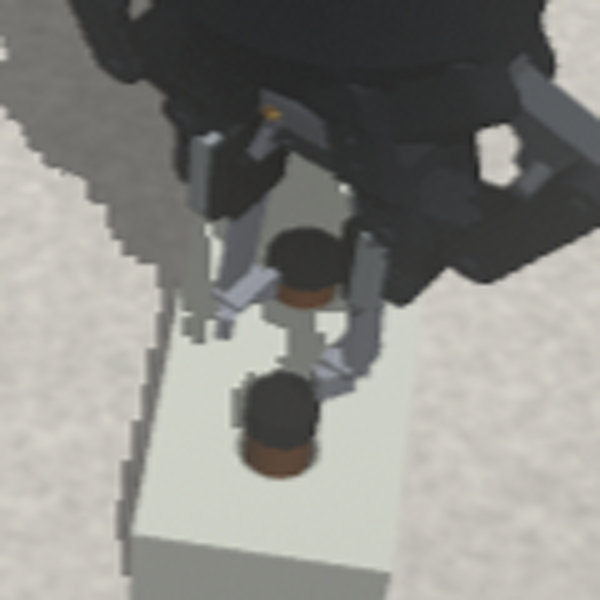

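Emit:
drive_tool:
  moves: "0.001 -0.001 0.008 0 -0.21; 0.001 -0.001 0.016 0 -0.21; 0.001 -0.001 0.023 0 -0.21; 0.001 -0.001 0.029 0 -0.21; 0.001 -0.001 0.034 0 -0.21"

```text
clock: 6.08
position: [0.5222, 0.2878, 0.1208]
eef_rot: [2.802, 1.421, -0.0]
contact_force: [-0.2, -0.1, -0.5]
gripper_width: 0.396
grasp_force: 7.1
```

Run:
```python
from h import *
s=manip.camera("side")[:,:,::-1]
cv2.imwrite("pics/c5.png",cv2.resize(s[360:480,310:430],None,fx=5,fy=5,interpolation=cv2.INTER_CUBIC))
st=manip.state();print(st["position"],st["contact_force"],st["moment"],st["gripper_width"],st["grasp_force"])
```

```text
[0.52198348 0.28767008 0.12030652] [ 0.07999615 -0.61566436 -1.15180135] [ 0.03565699  0.03222734 -0.02042272] 0.3944222240916169 7.060738848645087
```

View pics/c5.png

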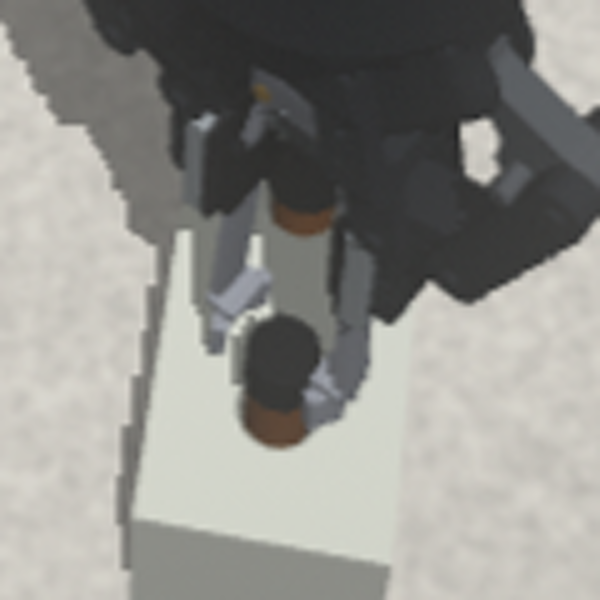

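The side crop shows the jaws straddling the cap, centred on it at about (280,353) crop pixels. Squeezing now.

Emit:
drive_tool:
  moves: "0 0 0 0 -0.24; 0 0 0 0 -0.27; 0 0 0 0 -0.3; 0 0 0 0 -0.33; 0 0 0 0 -0.33"

```text
clock: 6.75
position: [0.5224, 0.2879, 0.1215]
eef_rot: [-2.802, -1.421, -0.001]
contact_force: [0.0, 1.4, 0.6]
gripper_width: 0.338
grasp_force: 16.3
```

Emit:
drive_tool:
  moves: "0 0 0 0 -0.35; 0 0 0 0 -0.36; 0 0 0 0 -0.36; 0 0 0 0 -0.36; 0 0 0 0 -0.36"

```text
clock: 7.38
position: [0.5223, 0.2879, 0.1215]
eef_rot: [-2.802, -1.421, -0.001]
contact_force: [0.5, 2.2, 3.5]
gripper_width: 0.328
grasp_force: 42.0
```

Emit:
drive_tool:
  moves: "0 0 -0.005 0 -0.36; 0 0 -0.015 0 -0.36; 0 0 -0.03 0 -0.36; 0 0 -0.045 0 -0.36; 0 0 -0.06 0 -0.36"

```text
clock: 8.0
position: [0.5224, 0.2878, 0.1827]
eef_rot: [2.802, 1.421, 0.001]
contact_force: [-0.6, -0.3, -1.3]
gripper_width: 0.33
grasp_force: 38.8
```

Emit:
drive_tool:
  moves: "0 0 -0.02 0 -0.36; 0 0 -0.045 0 -0.36; 0 0 -0.06 0 -0.36; 0 0 -0.068 0 -0.36; 0 0 -0.07 0 -0.36"

```text
clock: 8.62
position: [0.5224, 0.2878, 0.2517]
eef_rot: [2.802, 1.421, 0.001]
contact_force: [-1.1, 0.4, -1.4]
gripper_width: 0.331
grasp_force: 38.8
```

Run:
```python
from h import *
s=manip.camera("side")[:,:,::-1]
cv2.imwrite("pics/s6.png",s)
st=manip.state();p=st["position"];print(p,st["contact_force"],st["gripper_width"],st["grasp_force"],st["qpos"])
print("cap px",proj("side",p+[0,0,-.0535]),"foot px",proj("side",p+[0,0,-.1115]))
hsv=cv2.cvtColor(s,cv2.COLOR_BGR2HSV)
m=cv2.inRange(hsv,(0,90,30),(20,255,160));m[:, :330]=0;m[:,420:]=0
for c in cv2.findContours(m,cv2.RETR_EXTERNAL,cv2.CHAIN_APPROX_NONE)[0]:
    if cv2.contourArea(c)>15: print(cv2.boundingRect(c),cv2.minAreaRect(c))
delta((0.470,-0.239,.240))
```

```text
[0.52223486 0.2877986  0.25144785] [ 1.03505022 -0.80816785 -0.88816966] 0.3318933100361376 38.83792519569397 [ 5.03683333e-01  4.20108319e-01  3.01948276e-01  1.45268171e+00
 -6.35723399e-06  2.70644502e+00]
cap px [372.46349644 369.93141005] foot px [369.04383123 399.76769872]
(367, 379, 12, 25) ((372.6309509277344, 391.11956787109375), (10.262130737304688, 24.156875610351562), 2.6025619506835938)
delta tool [-0.4559  0.2691  0.0115] toolx yaw 0.9388 pos [0.5222 0.2878 0.2514]
```

Emit:
drive_tool:
  moves: "-0.017 0.01 0 0 -0.36; -0.05 0.03 0 0 -0.36; -0.09 0.053 0 0 -0.36; -0.13 0.077 0 0 -0.36; -0.17 0.1 0 0 -0.36"

```text
clock: 9.3
position: [0.5015, 0.0893, 0.2508]
eef_rot: [2.802, 1.421, -0.001]
contact_force: [0.1, -0.2, -1.0]
gripper_width: 0.33
grasp_force: 38.8
```

Emit:
drive_tool:
  moves: "-0.04 0.024 0 0 -0.36; -0.08 0.047 0 0 -0.36; -0.12 0.071 0 0 -0.36; -0.16 0.094 0 0 -0.36; -0.195 0.115 0 0 -0.36"

```text
clock: 9.93
position: [0.4787, -0.1358, 0.2509]
eef_rot: [-2.802, -1.42, 0.001]
contact_force: [0.2, 1.0, -1.7]
gripper_width: 0.326
grasp_force: 38.8
```

Emit:
drive_tool:
  moves: "-0.035 0.02 0 0 -0.36; -0.065 0.038 0 0 -0.36; -0.083 0.049 0 0 -0.36; -0.091 0.054 0 0 -0.36; -0.091 0.054 0 0 -0.36"

```text
clock: 10.55
position: [0.4694, -0.2392, 0.251]
eef_rot: [-2.802, -1.42, 0.0]
contact_force: [0.1, 0.2, -1.0]
gripper_width: 0.33
grasp_force: 38.8
```

Run:
```python
from h import *
s=manip.camera("side")[:,:,::-1]
cv2.imwrite("pics/s7.png",s);cv2.imwrite("pics/c7.png",cv2.resize(s[70:200,340:470],None,fx=4.6,fy=4.6,interpolation=cv2.INTER_CUBIC))
st=manip.state();p=st["position"];print(p,st["contact_force"],st["gripper_width"],st["grasp_force"],st["qpos"])
print("cap px",proj("side",p+[0,0,-.0535]),"foot px",proj("side",p+[0,0,-.1115]),"well px",proj("side",np.array([.47,-.239,.105])))
for n in("s6","s7"):
    hsv=cv2.cvtColor(cv2.imread(f"pics/{n}.png"),cv2.COLOR_BGR2HSV)
    m=cv2.inRange(hsv,(0,90,20),(20,255,160));m[:, :330]=0;m[:,440:]=0
    if n=="s7": m[:100]=0;m[170:]=0
    c=max(cv2.findContours(m,cv2.RETR_EXTERNAL,cv2.CHAIN_APPROX_NONE)[0],key=cv2.contourArea);print(n,cv2.boundingRect(c))
    k=np.zeros_like(m);cv2.drawContours(k,[c],-1,1,-1)
    r=[(y,np.nonzero(k[y])[0].min(),np.nonzero(k[y])[0].max()) for y in np.nonzero(k.any(1))[0]]
    print([(int(a),int(b),int(c)) for a,b,c in r])
delta((0.470,-0.239,.240))
```

```text
[ 0.46961726 -0.23871403  0.25113642] [ 0.00833251  0.0189345  -1.12217349] 0.3326723288224887 38.81881356239319 [-4.70370526e-01  2.67496333e-01  8.58704782e-02  1.38956928e+00
  1.53849221e-04  1.73264868e+00]
cap px [404.71789253 103.85944856] foot px [401.29835028 133.04847744] well px [399.17375371 149.23901668]
s6 (367, 379, 12, 25)
[(379, 369, 372), (380, 368, 372), (381, 369, 373), (382, 368, 373), (383, 368, 378), (384, 368, 378), (385, 368, 378), (386, 368, 378), (387, 368, 377), (388, 369, 377), (389, 368, 376), (390, 369, 375), (391, 368, 376), (392, 369, 376), (393, 368, 375), (394, 368, 375), (395, 368, 375), (396, 368, 374), (397, 368, 375), (398, 368, 373), (399, 368, 373), (400, 369, 374), (401, 369, 372), (402, 367, 374), (403, 368, 373)]
s7 (399, 109, 10, 25)
[(109, 403, 404), (110, 402, 405), (111, 402, 408), (112, 402, 408), (113, 403, 407), (114, 401, 407), (115, 401, 407), (116, 402, 407), (117, 401, 407), (118, 401, 407), (119, 401, 407), (120, 401, 407), (121, 400, 407), (122, 401, 406), (123, 400, 406), (124, 400, 406), (125, 401, 406), (126, 400, 406), (127, 399, 406), (128, 400, 405), (129, 399, 405), (130, 399, 405), (131, 399, 405), (132, 399, 405), (133, 400, 403)]
delta tool [-0.      0.0005  0.0111] toolx yaw 0.9386 pos [ 0.4696 -0.2387  0.2511]
```

View pics/c7.png

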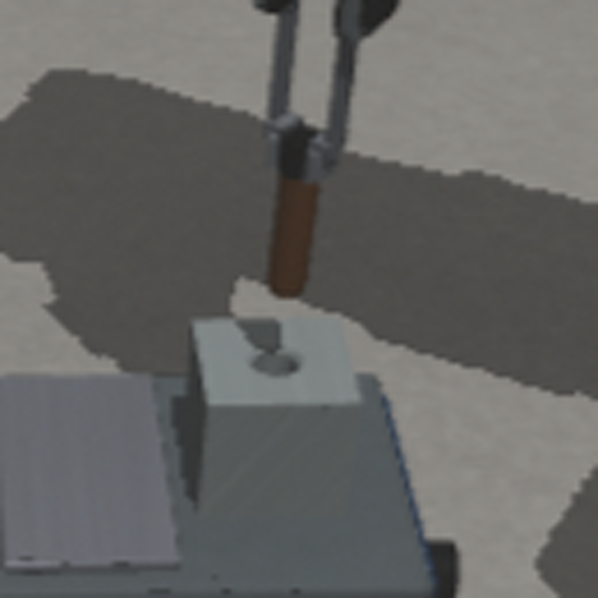

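Emit:
drive_tool:
  moves: "0.001 0.001 0.006 0 -0.36; 0.001 0.001 0.013 0 -0.36; 0.001 0.001 0.02 0 -0.36; 0.001 0.001 0.026 0 -0.36; 0.001 0.001 0.03 0 -0.36"

```text
clock: 11.22
position: [0.4712, -0.2387, 0.2208]
eef_rot: [-2.802, -1.421, 0.0]
contact_force: [-0.7, 0.2, -0.7]
gripper_width: 0.334
grasp_force: 38.8
```

Emit:
drive_tool:
  moves: "0 0 0.0015 0 -0.36; 0 0 0.003 0 -0.36; 0 0 0.0045 0 -0.36; 0 0 0.006 0 -0.36; 0 0 0.0075 0 -0.36"

```text
clock: 11.85
position: [0.4718, -0.2392, 0.2148]
eef_rot: [2.8, 1.42, 0.002]
contact_force: [-2.3, -0.9, 18.9]
gripper_width: 0.33
grasp_force: 41.1
```

Emit:
drive_tool:
  moves: "0 0 -0.002 0 -0.36; 0 0 -0.005 0 -0.36; 0 0 -0.007 0 -0.36; 0 0 -0.008 0 -0.36; 0 0 -0.008 0 -0.36"

```text
clock: 12.48
position: [0.4713, -0.2388, 0.2218]
eef_rot: [-2.802, -1.421, -0.0]
contact_force: [-0.3, -0.1, -1.6]
gripper_width: 0.326
grasp_force: 39.0
```

Run:
```python
from h import *
s=manip.camera("side")[:,:,::-1]
cv2.imwrite("pics/s8.png",s);cv2.imwrite("pics/c8.png",cv2.resize(s[100:180,360:440],None,fx=7.5,fy=7.5,interpolation=cv2.INTER_CUBIC))
st=manip.state();p=st["position"];print(p,st["contact_force"],st["moment"],st["gripper_width"],st["grasp_force"])
print("cap px",proj("side",p+[0,0,-.0535]),"foot px",proj("side",p+[0,0,-.1115]),"well px",proj("side",np.array([.47,-.239,.105])))
# block top and well from unobstructed pictures
s0=cv2.imread("pics/side0.png");g=cv2.GaussianBlur(s0,(3,3),0).max(2)
m=(s0.min(2)>130).astype(np.uint8);k=np.zeros_like(m);k[135:165,375:425]=m[135:165,375:425]
c=max(cv2.findContours(k,cv2.RETR_EXTERNAL,cv2.CHAIN_APPROX_NONE)[0],key=cv2.contourArea)
r=cv2.approxPolyDP(c,4,True)[:,0];print("block side",r.tolist(),cv2.contourArea(c))
P=np.array([plane("side",q,.105) for q in r]);print(P.round(4).tolist(),P.mean(0))
w=np.zeros_like(m);w[143:155,392:408]=(s0.max(2)[143:155,392:408]<135)
for c in cv2.findContours(w,cv2.RETR_EXTERNAL,cv2.CHAIN_APPROX_NONE)[0]: 
    b=cv2.boundingRect(c);print("well",b,plane("side",(b[0]+b[2]/2-.5,b[1]+b[3]/2-.5),.105))
```

```text
[ 0.47130633 -0.23883086  0.22175021] [-0.3643194   0.84151098 -1.5066688 ] [ 0.00972681 -0.03694279 -0.02513842] 0.32623654412392 39.03325617313385
cap px [401.96885827 118.89519742] foot px [398.73479027 146.84852633] well px [399.17375371 149.23901668]
block side [[387, 135], [400, 135]] 8.0
[[0.4914, -0.2849, 0.105], [0.4669, -0.2864, 0.105]] [ 0.4791527  -0.28566553  0.105     ]
well (392, 143, 16, 12) [ 0.46933137 -0.24141596  0.105     ]
```

View pics/c8.png

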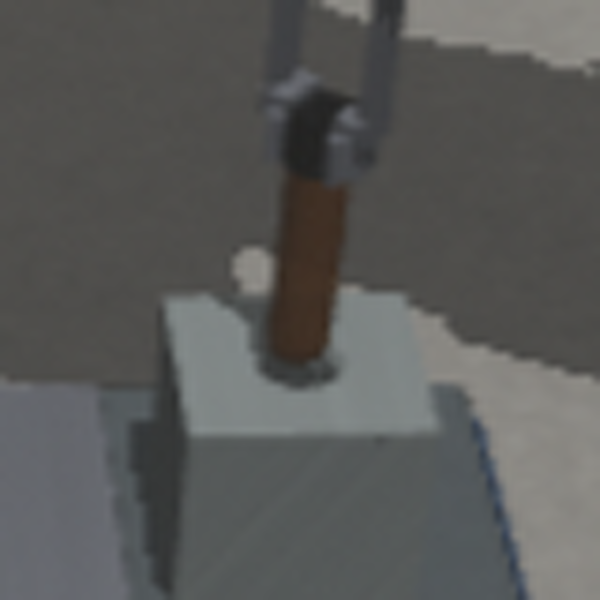

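The crop shows the foot over the mouth, about 0.5 mm off in x. The lateral force on contact pointed to -x, -y, so I'll shift that way and retry gently.

Emit:
drive_tool:
  moves: "-0.0013 0 0.001 0 -0.36; -0.0013 0 0.003 0 -0.36; -0.0013 0 0.005 0 -0.36; -0.0013 0 0.006 0 -0.36; -0.0013 0 0.0065 0 -0.36"

```text
clock: 13.15
position: [0.4705, -0.2398, 0.2152]
eef_rot: [-2.802, -1.421, 0.0]
contact_force: [0.1, 0.7, -1.2]
gripper_width: 0.331
grasp_force: 39.0
```

Run:
```python
from h import *
st=manip.state();print(st["position"],st["contact_force"],st["moment"],st["grasp_force"])
```

```text
[ 0.47053708 -0.239838    0.21523839] [ 0.05529789  0.72124478 -1.22946111] [-0.08698046 -0.01945671  0.06571446] 39.03903007507324
```

Emit:
drive_tool:
  moves: "0 0 0.0005 0 -0.36; 0 0 0.001 0 -0.36; 0 0 0.0015 0 -0.36; 0 0 0.002 0 -0.36; 0 0 0.0025 0 -0.36"

```text
clock: 13.78
position: [0.4705, -0.2399, 0.2127]
eef_rot: [-2.802, -1.421, 0.0]
contact_force: [0.6, -0.5, -0.2]
gripper_width: 0.327
grasp_force: 38.4
```

Emit:
drive_tool:
  moves: "0 0 0.0005 0 -0.36; 0 0 0.001 0 -0.36; 0 0 0.0015 0 -0.36; 0 0 0.002 0 -0.36; 0 0 0.0025 0 -0.36"

```text
clock: 14.4
position: [0.4705, -0.2398, 0.2103]
eef_rot: [-2.802, -1.421, 0.0]
contact_force: [-0.4, -0.3, -1.3]
gripper_width: 0.329
grasp_force: 38.3
```

Emit:
drive_tool:
  moves: "0 0 0.001 0 -0.36; 0 0 0.002 0 -0.36; 0 0 0.003 0 -0.36; 0 0 0.004 0 -0.36; 0 0 0.005 0 -0.36"

```text
clock: 15.02
position: [0.4704, -0.2398, 0.2052]
eef_rot: [-2.802, -1.421, 0.0]
contact_force: [-0.8, 0.2, 1.4]
gripper_width: 0.33
grasp_force: 38.4
```

Emit:
drive_tool:
  moves: "0 0 0.001 0 -0.36; 0 0 0.002 0 -0.36; 0 0 0.003 0 -0.36; 0 0 0.0035 0 -0.36; 0 0 0.004 0 -0.36"

```text
clock: 15.65
position: [0.4705, -0.2399, 0.2013]
eef_rot: [2.802, 1.421, -0.0]
contact_force: [-1.4, -0.2, 0.9]
gripper_width: 0.33
grasp_force: 38.5
```

Emit:
drive_tool:
  moves: "0 0 0.001 0 -0.36; 0 0 0.0015 0 -0.36; 0 0 0.002 0 -0.36; 0 0 0.0025 0 -0.36; 0 0 0.003 0 -0.36"

```text
clock: 16.27
position: [0.4705, -0.2399, 0.1983]
eef_rot: [2.802, 1.421, 0.0]
contact_force: [-1.4, -0.2, 2.0]
gripper_width: 0.331
grasp_force: 38.6
```

Emit:
drive_tool:
  moves: "0 0 0.0004 0 -0.36; 0 0 0.0008 0 -0.36; 0 0 0.0011 0 -0.36; 0 0 0.0014 0 -0.36; 0 0 0.0014 0 -0.36"

```text
clock: 16.9
position: [0.4705, -0.2398, 0.1969]
eef_rot: [-2.802, -1.421, 0.0]
contact_force: [-0.3, 0.1, 1.5]
gripper_width: 0.326
grasp_force: 38.5
```

Emit:
drive_tool:
  moves: "0 0 0.0004 0 -0.36; 0 0 0.0008 0 -0.36; 0 0 0.0011 0 -0.36; 0 0 0.0014 0 -0.36; 0 0 0.0014 0 -0.36"

```text
clock: 17.52
position: [0.4705, -0.2399, 0.1954]
eef_rot: [-2.802, -1.421, 0.0]
contact_force: [-0.6, -0.3, -0.3]
gripper_width: 0.329
grasp_force: 38.4
```

Emit:
drive_tool:
  moves: "0 0 0.0004 0 -0.36; 0 0 0.0008 0 -0.36; 0 0 0.0011 0 -0.36; 0 0 0.0014 0 -0.36; 0 0 0.0014 0 -0.36"

```text
clock: 18.15
position: [0.4705, -0.2399, 0.1941]
eef_rot: [-2.802, -1.421, 0.0]
contact_force: [-0.9, -0.2, 0.0]
gripper_width: 0.328
grasp_force: 38.5
```

Emit:
drive_tool:
  moves: "0 0 0.0004 0 -0.36; 0 0 0.0008 0 -0.36; 0 0 0.0012 0 -0.36; 0 0 0.0015 0 -0.36; 0 0 0.0015 0 -0.36"

```text
clock: 18.77
position: [0.4705, -0.2398, 0.1925]
eef_rot: [-2.802, -1.421, 0.0]
contact_force: [-0.6, -0.1, 0.6]
gripper_width: 0.333
grasp_force: 38.5
```

Emit:
drive_tool:
  moves: "0 0 0.0004 0 -0.36; 0 0 0.0008 0 -0.36; 0 0 0.0012 0 -0.36; 0 0 0.0015 0 -0.36; 0 0 0.0015 0 -0.36"

```text
clock: 19.4
position: [0.4705, -0.2398, 0.191]
eef_rot: [-2.802, -1.421, 0.0]
contact_force: [-1.3, -0.3, 0.5]
gripper_width: 0.329
grasp_force: 38.5
```

Emit:
drive_tool:
  moves: "0 0 0.0004 0 -0.36; 0 0 0.0008 0 -0.36; 0 0 0.0012 0 -0.36; 0 0 0.0015 0 -0.36; 0 0 0.0015 0 -0.36"

```text
clock: 20.02
position: [0.4705, -0.2399, 0.1895]
eef_rot: [-2.802, -1.421, 0.0]
contact_force: [-1.5, -0.6, 0.1]
gripper_width: 0.326
grasp_force: 38.5
```

Emit:
drive_tool:
  moves: "0 0 0.0004 0 -0.36; 0 0 0.0008 0 -0.36; 0 0 0.0012 0 -0.36; 0 0 0.0015 0 -0.36; 0 0 0.0015 0 -0.36"

```text
clock: 20.65
position: [0.4705, -0.2399, 0.1881]
eef_rot: [-2.802, -1.421, -0.0]
contact_force: [-0.3, -0.3, 0.3]
gripper_width: 0.332
grasp_force: 38.5
```

Emit:
drive_tool:
  moves: "0 0 0.0004 0 -0.36; 0 0 0.0008 0 -0.36; 0 0 0.0012 0 -0.36; 0 0 0.0015 0 -0.36; 0 0 0.0015 0 -0.36"

```text
clock: 21.28
position: [0.4705, -0.2399, 0.1865]
eef_rot: [-2.802, -1.421, 0.0]
contact_force: [-1.4, -0.6, 1.5]
gripper_width: 0.329
grasp_force: 38.5
```

Emit:
drive_tool:
  moves: "0 0 0.0004 0 -0.36; 0 0 0.0008 0 -0.36; 0 0 0.0012 0 -0.36; 0 0 0.0015 0 -0.36; 0 0 0.0015 0 -0.36"

```text
clock: 21.9
position: [0.4705, -0.2399, 0.1851]
eef_rot: [-2.802, -1.421, 0.0]
contact_force: [-1.0, -0.5, 1.0]
gripper_width: 0.331
grasp_force: 38.5
```

Emit:
drive_tool:
  moves: "0 0 0.0004 0 -0.36; 0 0 0.0008 0 -0.36; 0 0 0.0012 0 -0.36; 0 0 0.0015 0 -0.36; 0 0 0.0015 0 -0.36"

```text
clock: 22.52
position: [0.4705, -0.2399, 0.1835]
eef_rot: [-2.802, -1.421, 0.0]
contact_force: [-1.3, -0.9, -0.3]
gripper_width: 0.325
grasp_force: 38.5
```

Emit:
drive_tool:
  moves: "0 0 0.0004 0 -0.36; 0 0 0.0008 0 -0.36; 0 0 0.0012 0 -0.36; 0 0 0.0015 0 -0.36; 0 0 0.0015 0 -0.36"

```text
clock: 23.15
position: [0.4705, -0.2398, 0.1821]
eef_rot: [-2.802, -1.421, 0.0]
contact_force: [-0.9, -1.2, 0.2]
gripper_width: 0.331
grasp_force: 38.5
```

Emit:
drive_tool:
  moves: "0 0 0.0004 0 -0.36; 0 0 0.0008 0 -0.36; 0 0 0.0012 0 -0.36; 0 0 0.0015 0 -0.36; 0 0 0.0015 0 -0.36"

```text
clock: 23.78
position: [0.4705, -0.2399, 0.1805]
eef_rot: [-2.802, -1.421, 0.0]
contact_force: [-1.3, -0.5, 0.6]
gripper_width: 0.33
grasp_force: 38.4
```

Emit:
drive_tool:
  moves: "0 0 0.0004 0 -0.36; 0 0 0.0008 0 -0.36; 0 0 0.0012 0 -0.36; 0 0 0.0015 0 -0.36; 0 0 0.0015 0 -0.36"

```text
clock: 24.4
position: [0.4705, -0.2399, 0.179]
eef_rot: [-2.802, -1.421, 0.0]
contact_force: [-1.9, -1.2, -0.0]
gripper_width: 0.33
grasp_force: 38.5
```

Run:
```python
from h import *
s=manip.camera("side")[:,:,::-1];cv2.imwrite("pics/s9.png",s)
m=cv2.inRange(cv2.cvtColor(s,cv2.COLOR_BGR2HSV),(0,90,20),(20,255,160));m[:100]=0;m[200:]=0;m[:,:330]=0;m[:,440:]=0
for c in cv2.findContours(m,cv2.RETR_EXTERNAL,cv2.CHAIN_APPROX_NONE)[0]:
    if cv2.contourArea(c)>4: print(cv2.boundingRect(c))
p=manip.state()["position"];print(p,"cap",proj("side",p-[0,0,.0535]),"mouth",proj("side",np.array([.4705,-.24,.105])))
```

```text
(398, 145, 6, 6)
[ 0.47053206 -0.23984949  0.17904867] cap [399.97690072 139.40185628] mouth [398.88021032 148.91725071]
```

Emit:
drive_tool:
  moves: "0 0 0.0004 0 -0.36; 0 0 0.0008 0 -0.36; 0 0 0.0012 0 -0.36; 0 0 0.0015 0 -0.36; 0 0 0.0015 0 -0.36"

```text
clock: 25.08
position: [0.4705, -0.2398, 0.1775]
eef_rot: [-2.802, -1.421, 0.0]
contact_force: [-1.7, -1.5, 0.1]
gripper_width: 0.331
grasp_force: 38.5
```

Emit:
drive_tool:
  moves: "0 0 0.0004 0 -0.36; 0 0 0.0008 0 -0.36; 0 0 0.0012 0 -0.36; 0 0 0.0015 0 -0.36; 0 0 0.0015 0 -0.36"

```text
clock: 25.7
position: [0.4706, -0.2399, 0.1762]
eef_rot: [2.802, 1.421, 0.0]
contact_force: [-2.0, 0.5, 2.8]
gripper_width: 0.327
grasp_force: 38.8
```

Emit:
drive_tool:
  moves: "0 0 0.0002 0 -0.36; 0 0 0.0004 0 -0.36; 0 0 0.0006 0 -0.36; 0 0 0.0007 0 -0.36; 0 0 0.0007 0 -0.36"

```text
clock: 26.32
position: [0.4708, -0.24, 0.1761]
eef_rot: [2.801, 1.421, 0.001]
contact_force: [-4.0, 0.2, 10.1]
gripper_width: 0.329
grasp_force: 39.5
```

Emit:
drive_tool:
  moves: "0 0 0.0002 0 -0.36; 0 0 0.0004 0 -0.36; 0 0 0.0005 0 -0.36; 0 0 0.0005 0 -0.36; 0 0 0.0005 0 -0.36"

```text
clock: 26.95
position: [0.471, -0.2401, 0.1759]
eef_rot: [2.801, 1.421, 0.002]
contact_force: [-4.6, 1.1, 15.1]
gripper_width: 0.332
grasp_force: 39.9
```

Emit:
drive_tool:
  moves: "0 0 -0.0005 0 -0.36; 0 0 -0.001 0 -0.36; 0 0 -0.001 0 -0.33; 0 0 -0.001 0 -0.3; 0 0 -0.001 0 -0.27"

```text
clock: 27.58
position: [0.4708, -0.2398, 0.1758]
eef_rot: [2.802, 1.421, 0.001]
contact_force: [-0.0, 0.1, 0.5]
gripper_width: 0.364
grasp_force: 8.2
```

Emit:
drive_tool:
  moves: "0 0 0 0 -0.24; 0 0 0 0 -0.22; 0 0 0 0 -0.21; 0 0 0 0 -0.21; 0 0 0 0 -0.21"

```text
clock: 28.2
position: [0.4705, -0.2399, 0.1759]
eef_rot: [2.802, 1.421, -0.0]
contact_force: [-0.1, 0.3, -0.3]
gripper_width: 0.395
grasp_force: 7.1
```

Run:
```python
from h import *
st=manip.state();print(st["position"],st["contact_force"],st["moment"],st["gripper_width"],st["grasp_force"])
```

```text
[ 0.47053567 -0.2398814   0.17590572] [-0.05648807  0.32455755 -0.29284768] [ 0.02550125 -0.0301262  -0.0096618 ] 0.39475211788667985 7.121853649146033
```

Released with no residual force. Rising slowly.

Emit:
drive_tool:
  moves: "0 0 -0.003 0 -0.21; 0 0 -0.007 0 -0.21; 0 0 -0.012 0 -0.21; 0 0 -0.017 0 -0.21; 0 0 -0.022 0 -0.21"

```text
clock: 28.82
position: [0.4706, -0.2399, 0.1983]
eef_rot: [2.802, 1.421, 0.0]
contact_force: [-0.6, -0.1, 0.3]
gripper_width: 0.4
grasp_force: 7.1
```

Emit:
drive_tool:
  moves: "0 0 -0.01 0 -0.21; 0 0 -0.02 0 -0.21; 0 0 -0.025 0 -0.21; 0 0 -0.03 0 -0.21; 0 0 -0.032 0 -0.21"

```text
clock: 29.45
position: [0.4706, -0.2399, 0.2301]
eef_rot: [2.802, 1.421, 0.0]
contact_force: [-1.2, 0.7, -0.5]
gripper_width: 0.394
grasp_force: 7.1
```

Run:
```python
from h import *
s=manip.camera("side")[:,:,::-1];cv2.imwrite("pics/s10.png",s)
m=cv2.inRange(cv2.cvtColor(s,cv2.COLOR_BGR2HSV),(0,90,20),(20,255,160));m[:80]=0;m[200:]=0;m[:,:330]=0;m[:,440:]=0
for c in cv2.findContours(m,cv2.RETR_EXTERNAL,cv2.CHAIN_APPROX_NONE)[0]:
    if cv2.contourArea(c)>4: print("amber",cv2.boundingRect(c))
m=(s.max(2)<65).astype(np.uint8);m[:120]=0;m[155:]=0;m[:,:380]=0;m[:,420:]=0
for c in cv2.findContours(m,cv2.RETR_EXTERNAL,cv2.CHAIN_APPROX_NONE)[0]:
    if cv2.contourArea(c)>4: print("dark",cv2.boundingRect(c))
print("cap top pred", proj("side",np.array([.4705,-.24,.176-.0465])),proj("side",np.array([.4705,-.24,.176-.0605])))
st=manip.state();print(st["contact_force"],st["gripper_width"])
delta((0.4932,0.0066,0.205))
```

```text
amber (398, 146, 6, 5)
dark (381, 146, 3, 9)
dark (396, 134, 11, 17)
cap top pred [400.20965353 137.48501129] [399.44428584 144.06661368]
[0.25869847 0.71537546 0.07826955] 0.39627113843916856
delta tool [ 0.2123 -0.1274  0.0252] toolx yaw 0.9388 pos [ 0.4706 -0.2399  0.2302]
```

Emit:
drive_tool:
  moves: "0.017 -0.01 0 0.05 -0.21; 0.05 -0.03 0 0.14 -0.21; 0.09 -0.054 0 0.24 -0.21; 0.13 -0.078 0 0.34 -0.21; 0.17 -0.102 0 0.43 -0.21"

```text
clock: 30.12
position: [0.4885, -0.041, 0.2298]
eef_rot: [-3.042, -0.786, 0.0]
contact_force: [-0.1, 0.4, -1.4]
gripper_width: 0.397
grasp_force: 7.1
```

Run:
```python
from h import *
delta((0.4932,0.0066,0.140))
```

```text
delta tool [ 0.0272 -0.0394  0.0898] toolx yaw 0.5054 pos [ 0.4885 -0.041   0.2298]
```

Emit:
drive_tool:
  moves: "0.014 -0.02 0.02 0.03 -0.21; 0.023 -0.033 0.045 0.057 -0.21; 0.0265 -0.039 0.07 0.057 -0.21; 0.0272 -0.0394 0.085 0.057 -0.21; 0.0272 -0.0394 0.09 0.057 -0.21"

```text
clock: 30.75
position: [0.4929, 0.005, 0.1393]
eef_rot: [-3.062, -0.704, 0.002]
contact_force: [0.5, -0.3, -0.9]
gripper_width: 0.395
grasp_force: 7.1
```

Run:
```python
from h import *
delta((0.4932,0.0066,0.0615));st=manip.state();print(st["contact_force"],st["moment"])
```

```text
delta tool [ 0.001  -0.0013  0.0778] toolx yaw 0.4517 pos [0.4929 0.005  0.1393]
[ 0.49036356 -0.26928502 -0.90072559] [-0.02193911 -0.04016726  0.02902646]
```

Emit:
drive_tool:
  moves: "0.0007 -0.0014 0.01 0 -0.21; 0.0007 -0.0014 0.02 0 -0.21; 0.0007 -0.0014 0.03 0 -0.21; 0.0007 -0.0014 0.038 0 -0.21; 0.0007 -0.0014 0.045 0 -0.21"

```text
clock: 31.38
position: [0.4932, 0.0068, 0.0944]
eef_rot: [-3.062, -0.704, 0.0]
contact_force: [0.8, 0.6, -0.6]
gripper_width: 0.394
grasp_force: 7.1
```

Emit:
drive_tool:
  moves: "0 0 0.005 0 -0.21; 0 0 0.01 0 -0.21; 0 0 0.015 0 -0.21; 0 0 0.02 0 -0.21; 0 0 0.025 0 -0.21"

```text
clock: 32.0
position: [0.4933, 0.0068, 0.0696]
eef_rot: [3.062, 0.704, 0.0]
contact_force: [-0.1, -0.2, -0.6]
gripper_width: 0.396
grasp_force: 7.1
```

Emit:
drive_tool:
  moves: "0 0 0.002 0 -0.21; 0 0 0.004 0 -0.21; 0 0 0.0055 0 -0.21; 0 0 0.0065 0 -0.21; 0 0 0.007 0 -0.21"

```text
clock: 32.62
position: [0.4933, 0.0068, 0.0629]
eef_rot: [3.062, 0.704, 0.0]
contact_force: [-0.0, -0.2, -0.7]
gripper_width: 0.392
grasp_force: 7.1
```

Emit:
drive_tool:
  moves: "0 0 0.0005 0 -0.21; 0 0 0.001 0 -0.21; 0 0 0.0014 0 -0.21; 0 0 0.0017 0 -0.21; 0 0 0.0017 0 -0.21"

```text
clock: 33.25
position: [0.4938, 0.0067, 0.0618]
eef_rot: [3.061, 0.703, 0.002]
contact_force: [0.4, -0.1, 7.9]
gripper_width: 0.394
grasp_force: 7.4
```

Emit:
drive_tool:
  moves: "0 0 -0.0005 0 -0.17; 0 0 -0.0005 0 -0.1; 0 0 -0.0005 0 0; 0 0 -0.0005 0 0.3; 0 0 -0.0005 0 0.6"

```text
clock: 33.88
position: [0.4932, 0.0068, 0.0617]
eef_rot: [-3.062, -0.704, 0.0]
contact_force: [-0.5, -0.1, 0.1]
gripper_width: 0.798
grasp_force: 0.0
```

Emit:
drive_tool:
  moves: "0 0 0 0 0.8; 0 0 0 0 1; 0 0 0 0 1; 0 0 0 0 1; 0 0 -0.005 0 1"

```text
clock: 34.5
position: [0.493, 0.0068, 0.0666]
eef_rot: [-3.062, -0.704, 0.001]
contact_force: [0.1, -0.0, 0.7]
gripper_width: 1.0
grasp_force: 0.0
```

Emit:
drive_tool:
  moves: "0 0 -0.02 0 1; 0 0 -0.05 0 1; 0 0 -0.085 0 1; 0 0 -0.12 0 1; 0 0 -0.15 0 1"

```text
clock: 35.12
position: [0.4933, 0.0068, 0.2185]
eef_rot: [3.062, 0.704, 0.001]
contact_force: [0.1, -0.7, 0.3]
gripper_width: 0.999
grasp_force: 0.0
```

Emit:
drive_tool:
  moves: "-0.03 0 0 0 1; -0.07 0 0 0 1; -0.11 0 0 0 1; -0.14 0 0 0 1; -0.15 0 0 0 1"

```text
clock: 35.75
position: [0.3574, -0.0591, 0.2172]
eef_rot: [3.062, 0.702, 0.001]
contact_force: [0.8, -0.1, -0.1]
gripper_width: 0.997
grasp_force: 0.0
```

Run:
```python
from h import *
s=manip.camera("side")[:,:,::-1];t=manip.camera("top")[:,:,::-1];cv2.imwrite("pics/s11.png",s);cv2.imwrite("pics/t11.png",t)
def dark(im,th,x,y,w,h):
    m=np.zeros(im.shape[:2],np.uint8);m[y:y+h,x:x+w]=im.max(2)[y:y+h,x:x+w]<th
    return [cv2.boundingRect(c) for c in cv2.findContours(m,cv2.RETR_EXTERNAL,cv2.CHAIN_APPROX_NONE)[0] if cv2.contourArea(c)>10]
print("rests",dark(s,60,345,220,80,90),"was (380,252,19,27),(378,232,12,25)")
print("spares",dark(s,70,335,345,65,125),"was (363,387,16,20),(368,351,16,18)")
print("cap",dark(s,65,380,120,40,35))
st=manip.state();print(st["position"],st["contact_force"],st["clock"])
```

```text
rests [(382, 253, 18, 26), (379, 232, 12, 23)] was (380,252,19,27),(378,232,12,25)
spares [(363, 387, 16, 20), (368, 351, 16, 18)] was (363,387,16,20),(368,351,16,18)
cap [(396, 134, 11, 17)]
[ 0.35829575 -0.05891669  0.21714697] [-0.25356476 -0.84248137  0.55624442] 35.85
```

```bash
python3 -c "
from bench import manip
print(manip.job_done())"
```

```text
the job is handed in; nothing more can be done
None
```

The job is handed in at about 36 s: the tall vial sits on the hidden stop, about 40 mm down the well (felt as a hard rise to 15 N), and the tongs are back upright in their stand; on the first try the vial caught the rim of the well at about 19 N before I shifted it, and the short vials were checked and had not moved.

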